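Let the jeweller's layout board down to its lowest notch

TASK

The tilting layout board on the jeweller's bench is propped too steep: bring it down to its lowest notch. The pawl only lets the board down after it has been raised past its top notch, right up to the stop; so lift the board by its bar all the way up to the stop without straining it, lower it gently until it lies flat, which sets the pawl again, then raise it to the first notch, rest it on the pawl before letting go, and leave it standing there. Do not let the board fall, do not force it down onto the pawl, do not touch the pawl or its block, and leave the other things on the bench where they are.

Things in the scene. Friction and masses are not known exactly. Their poses are not given: they have to be found in the camera images.
- stand: Fixed steel stand of the board. Origin on the bench under the middle of the hinge; x points from the hinge to the bar end of the board (away from the robot at yaw 0), y along the hinge, z up. Base plate 12 mm thick, x -37 to 148 mm, y -145 to 180 mm. Plywood board 180 x 236 x 12 mm on a damped hinge (0.2 Nm friction, 0.5 Nm per rad/s), 0.75 kg +-20 %: lifting takes 3 to 6 N at the bar.
- hinge (a point): Middle of the board's hinge axis, 102 mm above the stand's origin; the axis is level, along the stand's y. A toothed steel quadrant about it, on the board's +y side, has four notches 10 degrees apart. The pawl's roller nose drops into a notch when the board is 0.03 rad above that notch's resting angle, and when lowered from anywhere between there and the next notch the board rests in it.
- bar (a point): Centre of the round steel lifting bar (12 mm thick, 140 mm long, level, along the stand's y), on two rods 62 mm either side of its centre. At board angle q it is 240cos(q)-6sin(q) mm ahead of and 240sin(q)+6cos(q) mm above the hinge. Pinch it from above across the stand's x, fingers open about 40 mm (54 mm clear between bar and board edge); it turns in the fingers as the board tilts.
- board (a joint): Board angle in rad, 0 lying flat on a rigid rest, growing as the bar end rises. All notch angles shift together with the pawl's clamped height: lowest notch at 0.15 to 0.26, top notch at 0.67 to 0.79. Above it the quadrant throws the pawl out, at 1.00 to 1.09; some 0.03 further on is a rigid stop (1.02 to 1.13). The board then comes down freely and, at 0.12 to 0.02, tips the pawl in again.
- block: Steel pawl block on the stand's base plate, +y side, 70 x 34 x 100 mm. Origin 92 mm ahead of the hinge, 145 mm to +y, 12 mm above the bench. Clamped to it, up to 3.5 mm higher or lower from scene to scene, are the swinging 55 mm steel pawl and the stop arm above it. They bear 40 N: some 8 N at the bar more than lifting takes or than its own weight. The resting board loads the pawl with 12 N.
- pot_a: Round clear jar with a white lid, 48 mm across, 34 mm tall; origin under its centre. Leave alone.
- pot_b: Round white jar, 40 mm across, 30 mm tall; origin under its centre. Leave alone.
- pot_c: Round clear jar with a white lid, 48 mm across, 34 mm tall; origin under its centre. Leave alone.
- ring_a: Brass finger ring lying flat, 25 mm across, 6 mm tall; origin under its centre. Leave alone.
- mandrel: Short tapered steel ring mandrel standing upright, 26 mm across, 90 mm tall; origin under its centre. Leave alone.
- hammer: Hammer lying on the bench, handle towards its -x; origin under its middle. Leave alone.
- loupe: Folding loupe, black eyepiece 28 mm across and steel case, 20 mm tall, 55 mm long; origin under the eyepiece. Leave alone.

How it is judged:
By the outcome, as a careful person would: the job done as asked, in the order asked, and still so for the second after the job is handed in, with the robot touching nothing.
It also fails if it takes over 72 s, if anything falls off the work surface, if the arm or the gripper's body presses on something with over 40 N, if the wrist force passes 120 N, or if a joint passes its speed limit or range.

ROBOT

A 6-joint arm with a two-finger parallel gripper is mounted at the origin on the work surface. World frame = base frame: x ahead of the robot, y to its left, z up, the work surface at z = 0. Lengths are in m, angles in degrees, forces in N, time in s.
With the tool pointing down it reaches from about 0.325 to 0.775 m from the base axis. Payload 5.5 kg.
Tool frame: the origin (TCP) lies midway between the tips of the shut fingers; the grasp point (between the pads) lies 19 mm behind it (grip_depth is the distance from the TCP to the grasp point, in m); z points along the fingers, y is the line along which they close (so a half turn about z gives the same grasp; the last joint's range is limited). The gripper opens to 88 mm and grips with 3 to 60 N. Pads are 20 mm wide; open, the fingers measure 115 mm over their backs; the gripper's body (75 mm by 178 mm) begins 61 mm behind the grasp point.
Start: joints at [60.407, 5.22, 70.514, -0, 104.267, -3.249], TCP at [0.266, 0.538, 0.223] pointing down, gripper open.
Joint ranges: [-164.24, 164.24], [-49.07, 125.15], [9.68, 141.18], [-86.29, 266.29], [3.28, 154.24], [-151.56, 151.56]. Speed limits (degrees/s): [147.25, 147.25, 172.46, 180, 180, 180].

INTERFACE

Orientations are given as a 3x3 rotation matrix whose columns are the frame's x, y, z axes.
In Python, from cell import * gives the robot as it stands. The module is installed in compiled form; this text tells all that it offers.
- The arm moves only by the tool move_arm, never from a script. Its argument "commands" is a list of rows, each a list of 3 entries, a list of its own where there are three numbers: the shift along the tool's x, y, z in cm, then the turn, a rotation vector about the tool's x, y, z in rad, then the opening, from 0 (shut) to 1 (fully open). A call has 1 to 8 rows; each row shifts and turns the commanded pose from where the row before left it, along the tool's axes as they then stand; what a row does not reach is not made up. A row lasts 1/8 s, in which the tool goes at most 62.5 mm and 10.7 degrees, less where a joint would pass 70% of its speed; a pose out of reach is approached as far as the arm can. A call is refused whole if a number of a shift passes 6.25 or a number of a turn 0.188, either way. A call with a gripper value outside its range is refused whole. The fingers move at their own pace and stop on an object; "squeeze" is the grip in N (left out, the last holds). Time passes only in rows, so rows that do not move let the fingers close. It gives the time, the measured TCP pose, the force, the opening and the grip force at its end, in the units of the state.
- get_obs(): the state, without advancing time (a new reading comes with each control period).
- get_image(name): name is "side" or "top"; returns the picture (420x560x3 uint8, red, green, blue); there is no depth.
- camera_model(name): a dict with "camera_matrix" (3x3 intrinsics, pixels), "k1" (the pictures are not rectified: a ray, as slopes to the right and down, at radius r is drawn at 1 + k1 r^2 times it, then the intrinsics apply), "eye" and "rotation" of the camera in the world. Camera axes: x right, y down, z forward; pixel columns grow to the right and rows downward; lengths in m; the calibration is good to about 2 mm. A picture is of the moment at which its call begins. camera_model takes no time and is no camera call.
- sign_off(): hands the job in; it is judged then, once.
The state is a dict: "time": time; "joint_pos": joint angles; "qd": joint speeds; "joint_torque": joint torques, N m; "ee_pos": TCP position; "ee_rot": TCP orientation; "contact_force": force on the tool from outside, world axes, zero at the start; "moment": the same for the moment, N m; "finger_gap": finger opening in m; "finger_force": force on a finger pad.
Only numpy, scipy, OpenCV 4.12 (cv2) and the standard library are available. Lean on these libraries where they do the work, as an engineer would, in place of code of your own. Each camera call takes 0.05 s, during which the arm holds its last target. There are 200 camera calls.

## Working session

There is one attempt and no reset: what is moved stays moved. The work goes in short steps, Python scripts to look and compute and a tool call to move; the robot and the scene stay as the last step left them, time stands still between calls to the robot, and variables do not carry over. Pictures are saved under pics/ and viewed, at most 10 in all, crops included, and the job is handed in when it is done.

Besides the shell and the picture viewer there is one more tool, called as name([rows], argument=value, ...), one row to a line, values as JSON. move_arm: Moves the arm, as the interface text tells. Its arguments: {"type":"object","properties":{"commands":{"type":"array","items":{"type":"array"}},"squeeze":{"type":"number"}},"required":["commands"]}

```bash
mkdir -p pics; python3 - <<'E'
from cell import *
import cv2
for n in("side","top"):
    cv2.imwrite(f"pics/{n}0.png",get_image(n)[:,:,::-1]); m=camera_model(n); print(n,m)
o=get_obs(); print(o)
E
```

```text
side {'camera_matrix': array([[405.55346704,   0.        , 278.48457149],
       [  0.        , 405.55346704, 210.5989736 ],
       [  0.        ,   0.        ,   1.        ]]), 'k1': 0.036650665410798616, 'eye': array([ 0.80408391, -0.59634085,  0.87922056]), 'rotation': array([[ 0.90686254,  0.32074831, -0.27335116],
       [ 0.4214254 , -0.6886972 ,  0.58999729],
       [ 0.00098445, -0.65024356, -0.75972518]])}
top {'camera_matrix': array([[459.34411161,   0.        , 276.83634882],
       [  0.        , 459.34411161, 205.2693429 ],
       [  0.        ,   0.        ,   1.        ]]), 'k1': -0.03942407943850418, 'eye': array([0.44737475, 0.00560413, 1.08630626]), 'rotation': array([[-0.01441507, -0.99451034,  0.10364069],
       [-0.99984377,  0.01539706,  0.00868116],
       [-0.01022926, -0.10349936, -0.99457692]])}
{'time': 0.1, 'joint_pos': array([ 6.04084358e+01,  5.25799673e+00,  7.05727700e+01, -3.42679178e-03,
        1.04267983e+02, -3.25003539e+00]), 'qd': array([-0.05611992, -0.06970604, -0.14792868,  0.00529275,  0.03216432,
        0.06155236]), 'joint_torque': array([ 2.64937902e-03, -4.47859311e+01, -4.07569742e+01,  6.99830242e-02,
        2.84518657e-02, -9.06849482e-05]), 'ee_pos': array([0.26613409, 0.53745221, 0.22165008]), 'ee_rot': array([[-8.96158516e-01,  4.43733335e-01, -8.00685329e-04],
       [ 4.43734056e-01,  8.96157216e-01, -1.52732448e-03],
       [ 3.98151515e-05, -1.72401618e-03, -9.99998513e-01]]), 'contact_force': array([-0.74036849,  0.74626633, -0.77435984]), 'moment': array([ 0.0026705 , -0.02845586, -0.00016714]), 'finger_force': 0.0, 'finger_gap': 0.08788485526379242}
```

View pics/side0.png

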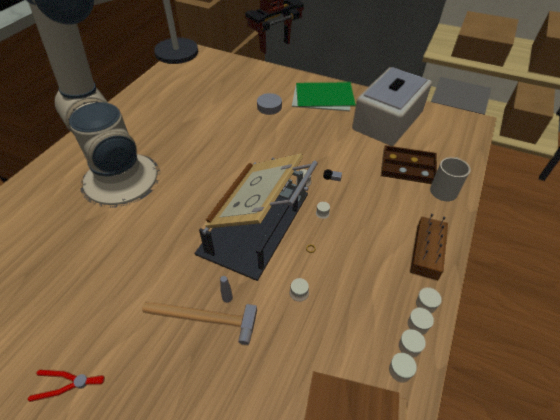

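View pics/top0.png

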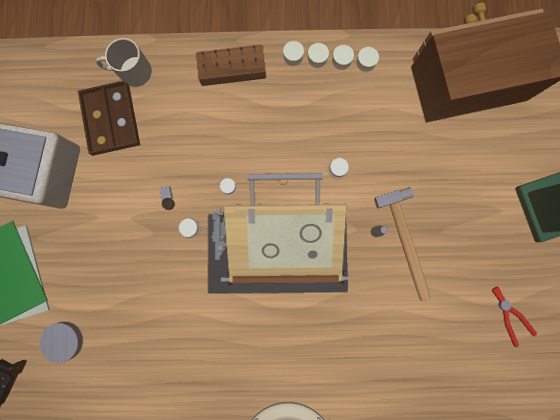

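The side view shows the board propped up at about (255,190), with the bar running from about (290,200) to (317,165). In the top view the bar runs (248,177)–(322,177), and the base plate corners are at about (208,292) and (348,292). I'll zoom in for accurate pixels.

```bash
python3 - <<'E'
import cv2,numpy as np
s=cv2.imread("pics/side0.png")[145:280,190:330]; t=cv2.imread("pics/top0.png")[160:300,200:355]
cv2.imwrite("pics/c1.png",cv2.resize(s,None,fx=4,fy=4,interpolation=2))
cv2.imwrite("pics/c2.png",cv2.resize(t,None,fx=4,fy=4,interpolation=2))
E
cat > h.py <<'E'
import numpy as np,cv2
from cell import *
def ray(n,p):
    m=camera_model(n);K=m["camera_matrix"];d=np.array([(p[0]-K[0,2])/K[0,0],(p[1]-K[1,2])/K[1,1]])
    u=d.copy()
    for _ in range(20): u=d/(1+m["k1"]*(u@u))
    v=m["rotation"]@np.r_[u,1]; return m["eye"],v/np.linalg.norm(v)
def plane(n,p,z):
    e,v=ray(n,p); return e+v*(z-e[2])/v[2]
def tri(ps,pt):
    e1,a=ray("side",ps);e2,b=ray("top",pt)
    s=np.linalg.lstsq(np.c_[a,-b],e2-e1,rcond=None)[0]
    p,q=e1+s[0]*a,e2+s[1]*b; return (p+q)/2,np.linalg.norm(p-q)
def proj(n,X):
    m=camera_model(n);c=m["rotation"].T@(np.asarray(X)-m["eye"]);u=c[:2]/c[2];u=u*(1+m["k1"]*(u@u))
    return (m["camera_matrix"]@np.r_[u,1])[:2]
E
```

```text
(no output)
```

View pics/c1.png

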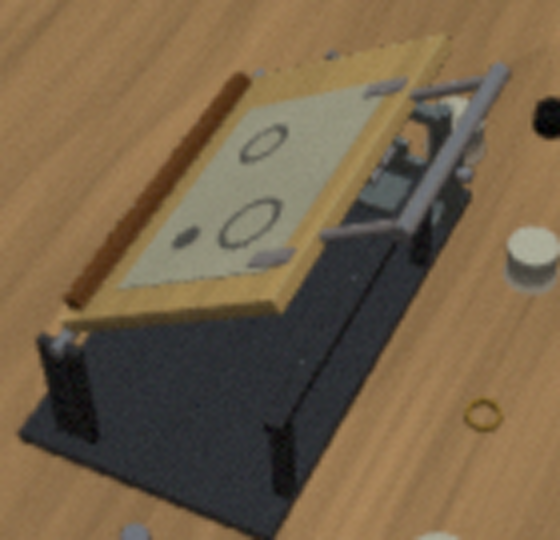

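View pics/c2.png

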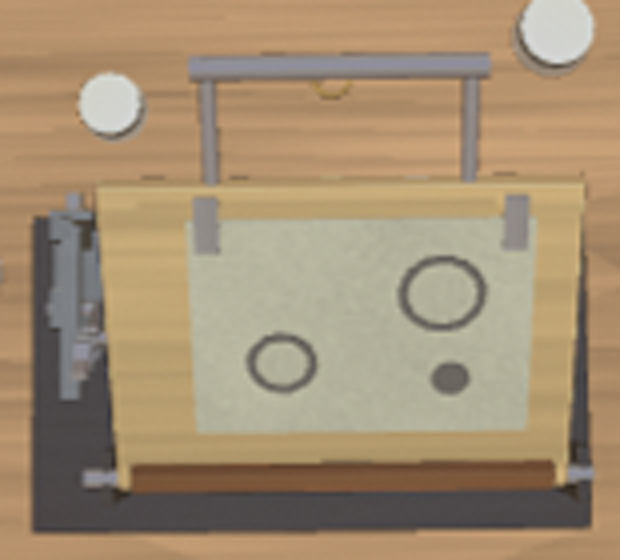

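Side crop: bar ends at (316,163) and (291,202), and plate corners at (195.5,253) and (258,279). Top crop: bar ends at (247.3,177) and (322.5,176.4), and plate corners at (208.2,292.2), (347.5,291.2) and (208.2,214.2).

```bash
python3 - <<'E'
from h import *
np.set_printoptions(precision=4,suppress=True)
A=plane("top",(208.2,292.0),.012);B=plane("top",(347.5,291.2),.012);C=plane("top",(208.2,214.2),.012)
print(A,B,C,np.linalg.norm(A-B),np.linalg.norm(A-C))
print(plane("side",(195.5,253),.012),plane("side",(258,278.5),.012))
y=(A-B)/np.linalg.norm(A-B);x=np.array([y[1],-y[0],0]);yaw=np.arctan2(x[1],x[0])
O=(A+B)/2-y*.0175+x*.037;O[2]=0
print("O",O,"yaw",np.degrees(yaw))
L,e1=tri((315.75,163),(247.4,177));R,e2=tri((291,202),(322.3,176.4))
M=(L+R)/2;print(L,e1,R,e2,np.linalg.norm(L-R),M)
d=M-O-[0,0,.102];a=d@x;print("rel",a,d@y,d[2],np.hypot(a,d[2]),"q",np.arctan2(d[2],a)-np.arctan2(6,240))
for n,p in(("pot_b",(227.5,186)),):print(plane("top",p,.03))
print("pot_a/c",plane("top",(339.5,167),.034),"ring",plane("top",(283,180),.003))
for q in(.1,.2,.5,.72,1.07):
  b=O+[0,0,.102]+x*(.24*np.cos(q)-.006*np.sin(q))+[0,0,.24*np.sin(q)+.006*np.cos(q)];print(q,b,proj("top",b),proj("side",b))
E
```

```text
[0.3599 0.1768 0.012 ] [ 0.3574 -0.1452  0.012 ] [0.5407 0.1767 0.012 ] 0.3220251473808767 0.180757368381217
[ 0.3587 -0.1437  0.012 ] [ 0.539  -0.1435  0.012 ]
O [ 0.3955 -0.002   0.    ] yaw -0.4540325239354375
[0.5902 0.0676 0.2393] 0.0014845711829602926 [ 0.5886 -0.0716  0.2446] 0.002290213635992895 0.13922291267302847 [ 0.5894 -0.002   0.2419]
rel 0.1938819633011537 0.0015706072166469217 0.13994927932357176 0.23911506953075337 q 0.6002306046943905
[0.6043 0.1289 0.03  ]
pot_a/c [ 0.6441 -0.132   0.034 ] ring [ 0.6206 -0.0005  0.003 ]
0.1 [ 0.6337 -0.0039  0.1319] [284.7066 164.1615] [318.2342 220.3979]
0.2 [ 0.6295 -0.0039  0.1556] [284.8017 163.9511] [317.3304 213.405 ]
0.5 [ 0.6033 -0.0037  0.2223] [285.1627 170.7717] [308.5648 190.2005]
0.72 [ 0.572  -0.0034  0.2648] [285.4919 183.6571] [296.3694 172.2303]
1.07 [ 0.5055 -0.0029  0.3154] [286.0826 218.2628] [268.4567 145.5335]
```

move_arm([
  [[0,0,-2],[0,0,0.16],1],
  [[0,0,-2],[0,0,0.16],0.8],
  [[0,0,-2],[0,0,0.16],0.6],
  [[0,0,-2],[0,0,0.16],0.45],
  [[0,0,-2],[0,0,0.16],0.45],
  [[0,0,-2],[0,0,0.16],0.45],
  [[0,0,-2],[0,0,0.155],0.45],
  [[0,0,0],[0,0,0],0.45],
], squeeze=25)

```text
time: 1.1
ee_pos: [0.2664, 0.538, 0.364]
ee_rot: [[0.003, 1.0, 0.001], [1.0, -0.003, 0.002], [0.002, 0.001, -1.0]]
contact_force: [0.1, -0.0, 0.4]
finger_gap: 0.0398
finger_force: 0.0
```

move_arm([
  [[-4,2.4,0],[0,0,0],0.45],
  [[-4,2.4,0],[0,0,0],0.45],
  [[-4,2.4,0],[0,0,0],0.45],
  [[-4,2.4,0],[0,0,0],0.45],
  [[-4,2.4,0],[0,0,0],0.45],
  [[-4,2.4,0],[0,0,0],0.45],
  [[-4,2.4,0],[0,0,0],0.45],
  [[-4,2.4,0],[0,0,0],0.45],
])

```text
time: 2.1
ee_pos: [0.4574, 0.2155, 0.361]
ee_rot: [[0.0, 1.0, -0.002], [1.0, -0.0, -0.001], [-0.001, -0.002, -1.0]]
contact_force: [-0.0, -0.5, 0.1]
finger_gap: 0.0393
finger_force: 0.0
```

move_arm([
  [[-4,2.4,0],[0,0,0],0.45],
  [[-4,2.4,0],[0,0,0],0.45],
  [[-4,2.4,0],[0,0,0],0.45],
  [[-4,2.4,0],[0,0,0],0.45],
  [[-4,2.4,0],[0,0,0],0.45],
  [[-2,1.0,0],[0,0,0],0.45],
  [[0,0,0],[0,0,0],0.45],
  [[0,0,0],[0,0,0],0.45],
])

```text
time: 3.1
ee_pos: [0.5856, -0.0024, 0.3628]
ee_rot: [[0.002, 1.0, 0.0], [1.0, -0.002, 0.001], [0.001, 0.0, -1.0]]
contact_force: [-0.3, 0.2, 0.8]
finger_gap: 0.0396
finger_force: 0.0
```

move_arm([
  [[0,0.4,2.5],[0,0,0],0.45],
  [[0,0,2.5],[0,0,0],0.45],
  [[0,0,2.5],[0,0,0],0.45],
  [[0,0,2],[0,0,0],0.45],
  [[0,0,1.5],[0,0,0],0.45],
  [[0,0,1],[0,0,0],0.45],
  [[0,0,1],[0,0,0],0.45],
  [[0,0,0],[0,0,0],0.45],
])

```text
time: 4.1
ee_pos: [0.5899, -0.0035, 0.232]
ee_rot: [[0.004, 1.0, -0.001], [1.0, -0.004, 0.0], [0.0, -0.001, -1.0]]
contact_force: [0.4, 0.0, 0.5]
finger_gap: 0.0396
finger_force: 0.0
```

```bash
python3 - <<'E'
from h import *
s=get_image("side");t=get_image("top")
o=get_obs();print(o["time"],o["ee_pos"],proj("side",o["ee_pos"]),proj("top",o["ee_pos"]))
a=cv2.resize(s[110:260,220:350],None,fx=3,fy=3,interpolation=2);b=cv2.resize(t[110:260,210:340],None,fx=3,fy=3,interpolation=2)
cv2.imwrite("pics/g1.png",np.hstack([a,b])[:,:,::-1])
E
```

```text
4.2 [ 0.59024077 -0.00364963  0.23311926] [303.39900713 185.03535244] [285.30596058 176.58401803]
```

View pics/g1.png

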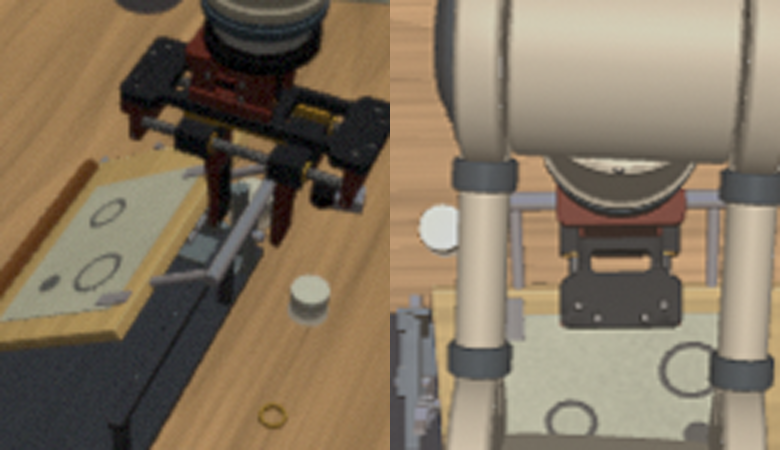

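The fingers straddle the bar, which shows at about (265,195)/3 in the left crop, with a finger on each side. I'll go down 1 cm and close softly.

move_arm([
  [[0,0,1],[0,0,0],0.45],
  [[0,0,0],[0,0,0],0.4],
  [[0,0,0],[0,0,0],0.3],
  [[0,0,0],[0,0,0],0.2],
  [[0,0,0],[0,0,0],0.1],
  [[0,0,0],[0,0,0],0.1],
  [[0,0,0],[0,0,0],0.1],
], squeeze=5)

```text
time: 5.08
ee_pos: [0.5897, -0.0036, 0.2225]
ee_rot: [[0.004, 1.0, -0.001], [1.0, -0.004, -0.0], [-0.0, -0.001, -1.0]]
contact_force: [-3.9, -0.2, -0.7]
finger_gap: 0.0116
finger_force: 5.0
```

move_arm([
  [[0,-0.1,0],[0,0,0],0.1],
  [[0,0,0],[0,0,0],0.1],
])

```text
time: 5.32
ee_pos: [0.5895, -0.0036, 0.2228]
ee_rot: [[0.004, 1.0, 0.001], [1.0, -0.004, -0.0], [-0.0, 0.001, -1.0]]
contact_force: [-0.1, -0.1, -0.5]
finger_gap: 0.0117
finger_force: 5.0
```

move_arm([
  [[0,-0.1,0],[0,0,0],0.1],
  [[0,0,0],[0,0,0],0.1],
])

```text
time: 5.58
ee_pos: [0.589, -0.0036, 0.2233]
ee_rot: [[0.004, 1.0, 0.003], [1.0, -0.004, -0.0], [-0.0, 0.003, -1.0]]
contact_force: [5.0, -0.4, 0.7]
finger_gap: 0.012
finger_force: 5.0
```

move_arm([
  [[0,0.1,0],[0,0,0],0.1],
  [[0,0,0],[0,0,0],0.1],
  [[0,0,0],[0,0,0],0.1],
], squeeze=22)

```text
time: 5.95
ee_pos: [0.5893, -0.0036, 0.223]
ee_rot: [[0.004, 1.0, 0.001], [1.0, -0.004, -0.0], [-0.0, 0.001, -1.0]]
contact_force: [2.9, 0.1, 1.7]
finger_gap: 0.0113
finger_force: 22.0
```

move_arm([
  [[0,-0.21,-0.29],[0,0,0],0.1],
  [[0,-0.22,-0.29],[0,0,0],0.1],
  [[0,-0.45,-0.56],[0,0,0],0.1],
  [[0,-0.46,-0.55],[0,0,0],0.1],
])

```text
time: 6.45
ee_pos: [0.5767, -0.0035, 0.2397]
ee_rot: [[0.004, 1.0, 0.003], [1.0, -0.004, 0.0], [0.0, 0.003, -1.0]]
contact_force: [8.0, 0.4, 1.1]
finger_gap: 0.0113
finger_force: 22.0
```

move_arm([
  [[0,-0.39,-0.62],[0,0,0],0.1],
  [[0,-0.45,-0.57],[0,0,0],0.1],
  [[0,-0.5,-0.52],[0,0,0],0.1],
  [[0,-0.51,-0.5],[0,0,0],0.1],
])

```text
time: 6.95
ee_pos: [0.5567, -0.0034, 0.2615]
ee_rot: [[0.004, 1.0, -0.001], [1.0, -0.004, 0.0], [0.0, -0.001, -1.0]]
contact_force: [2.7, 0.4, -1.7]
finger_gap: 0.0114
finger_force: 22.0
```

move_arm([
  [[0,-0.54,-0.47],[0,0,0],0.1],
  [[0,-0.56,-0.46],[0,0,0],0.1],
  [[0,-0.57,-0.44],[0,0,0],0.1],
  [[0,-0.58,-0.42],[0,0,0],0.1],
  [[0,-0.6,-0.41],[0,0,0],0.1],
  [[0,0,0],[0,0,0],0.1],
])

```text
time: 7.7
ee_pos: [0.5284, -0.0033, 0.2849]
ee_rot: [[0.004, 1.0, 0.002], [1.0, -0.004, 0.0], [0.0, 0.002, -1.0]]
contact_force: [3.9, 2.5, 2.7]
finger_gap: 0.0114
finger_force: 22.0
```

move_arm([
  [[0,-0.2,-0.23],[0,0,0],0.1],
  [[0,-0.24,-0.16],[0,0,0],0.1],
  [[0,-0.24,-0.15],[0,0,0],0.1],
])

```text
time: 8.07
ee_pos: [0.5221, -0.0032, 0.2892]
ee_rot: [[0.004, 1.0, 0.001], [1.0, -0.004, 0.0], [0.0, 0.001, -1.0]]
contact_force: [4.3, 2.7, 0.3]
finger_gap: 0.0113
finger_force: 22.0
```

move_arm([
  [[0,-0.2,-0.12],[0,0,0],0.1],
  [[0,-0.2,-0.12],[0,0,0],0.1],
])

```text
time: 8.32
ee_pos: [0.5182, -0.0032, 0.2918]
ee_rot: [[0.004, 1.0, 0.001], [1.0, -0.004, 0.0], [0.0, 0.001, -1.0]]
contact_force: [5.4, 2.6, 2.1]
finger_gap: 0.0114
finger_force: 22.0
```

move_arm([
  [[0,-0.1,-0.12],[0,0,0],0.1],
  [[0,-0.13,-0.07],[0,0,0],0.1],
  [[0,-0.13,-0.07],[0,0,0],0.1],
  [[0,-0.13,-0.07],[0,0,0],0.1],
])

```text
time: 8.82
ee_pos: [0.5132, -0.0032, 0.295]
ee_rot: [[0.004, 1.0, 0.001], [1.0, -0.004, 0.0], [0.0, 0.001, -1.0]]
contact_force: [5.2, 2.3, 1.9]
finger_gap: 0.0113
finger_force: 22.0
```

move_arm([
  [[0,-0.13,-0.07],[0,0,0],0.1],
  [[0,-0.13,-0.07],[0,0,0],0.1],
  [[0,-0.13,-0.07],[0,0,0],0.1],
])

```text
time: 9.2
ee_pos: [0.5093, -0.0031, 0.2973]
ee_rot: [[0.004, 1.0, 0.001], [1.0, -0.004, 0.0], [0.0, 0.001, -1.0]]
contact_force: [4.8, 2.8, 3.1]
finger_gap: 0.0113
finger_force: 22.0
```

move_arm([
  [[0,-0.09,-0.13],[0,0,0],0.1],
  [[0,-0.13,-0.07],[0,0,0],0.1],
  [[0,-0.13,-0.07],[0,0,0],0.1],
])

```text
time: 9.57
ee_pos: [0.5055, -0.0031, 0.2995]
ee_rot: [[0.004, 1.0, -0.0], [1.0, -0.004, 0.0], [0.0, -0.0, -1.0]]
contact_force: [4.2, 3.5, 0.4]
finger_gap: 0.0113
finger_force: 22.0
```

move_arm([
  [[0,-0.13,-0.06],[0,0,0],0.1],
  [[0,-0.13,-0.06],[0,0,0],0.1],
])

```text
time: 9.82
ee_pos: [0.503, -0.0031, 0.3009]
ee_rot: [[0.004, 1.0, 0.0], [1.0, -0.004, 0.0], [0.0, 0.0, -1.0]]
contact_force: [4.7, 2.7, 1.3]
finger_gap: 0.0111
finger_force: 22.0
```

move_arm([
  [[0,-0.09,-0.05],[0,0,0],0.1],
  [[0,-0.09,-0.05],[0,0,0],0.1],
])

```text
time: 10.07
ee_pos: [0.5011, -0.0031, 0.3019]
ee_rot: [[0.004, 1.0, 0.0], [1.0, -0.004, 0.0], [0.0, 0.0, -1.0]]
contact_force: [4.1, 3.9, 1.1]
finger_gap: 0.0111
finger_force: 22.0
```

move_arm([
  [[0,-0.09,-0.04],[0,0,0],0.1],
])

```text
time: 10.2
ee_pos: [0.5003, -0.0031, 0.3023]
ee_rot: [[0.004, 1.0, 0.0], [1.0, -0.004, 0.0], [0.0, 0.0, -1.0]]
contact_force: [3.7, 3.1, 2.3]
finger_gap: 0.0111
finger_force: 22.0
```

move_arm([
  [[0,-0.09,-0.04],[0,0,0],0.1],
])

```text
time: 10.32
ee_pos: [0.4994, -0.0031, 0.3028]
ee_rot: [[0.004, 1.0, 0.0], [1.0, -0.004, 0.0], [0.0, 0.0, -1.0]]
contact_force: [4.0, 4.0, 0.9]
finger_gap: 0.0115
finger_force: 22.0
```

move_arm([
  [[0.05,-0.08,-0.05],[0,0,0],0.1],
])

```text
time: 10.45
ee_pos: [0.4986, -0.003, 0.3032]
ee_rot: [[0.004, 1.0, 0.0], [1.0, -0.004, -0.001], [-0.001, 0.0, -1.0]]
contact_force: [3.8, 0.2, 0.9]
finger_gap: 0.0109
finger_force: 22.0
```

move_arm([
  [[0,-0.08,-0.04],[0,0,0],0.1],
])

```text
time: 10.58
ee_pos: [0.4978, -0.0031, 0.3036]
ee_rot: [[0.004, 1.0, 0.0], [1.0, -0.004, -0.001], [-0.001, 0.0, -1.0]]
contact_force: [2.9, 0.3, 1.4]
finger_gap: 0.011
finger_force: 22.0
```

move_arm([
  [[0,-0.08,-0.04],[0,0,0],0.1],
])

```text
time: 10.7
ee_pos: [0.497, -0.003, 0.304]
ee_rot: [[0.004, 1.0, 0.0], [1.0, -0.004, -0.0], [-0.0, 0.0, -1.0]]
contact_force: [4.4, 0.5, 1.7]
finger_gap: 0.0112
finger_force: 22.0
```

move_arm([
  [[0,-0.08,-0.04],[0,0,0],0.1],
])

```text
time: 10.82
ee_pos: [0.4962, -0.003, 0.3044]
ee_rot: [[0.004, 1.0, 0.0], [1.0, -0.004, -0.0], [-0.0, 0.0, -1.0]]
contact_force: [4.1, -0.4, 2.2]
finger_gap: 0.0114
finger_force: 22.0
```

move_arm([
  [[0,-0.07,-0.03],[0,0,0],0.1],
])

```text
time: 10.95
ee_pos: [0.4956, -0.003, 0.3047]
ee_rot: [[0.004, 1.0, 0.0], [1.0, -0.004, -0.0], [-0.0, 0.0, -1.0]]
contact_force: [5.9, -0.5, 3.3]
finger_gap: 0.0114
finger_force: 22.0
```

move_arm([
  [[0,-0.07,-0.03],[0,0,0],0.1],
])

```text
time: 11.08
ee_pos: [0.4948, -0.003, 0.3051]
ee_rot: [[0.004, 1.0, 0.001], [1.0, -0.004, -0.0], [-0.0, 0.001, -1.0]]
contact_force: [4.6, -0.9, 3.1]
finger_gap: 0.0114
finger_force: 22.0
```

move_arm([
  [[0,-0.06,-0.08],[0,0,0],0.1],
])

```text
time: 11.2
ee_pos: [0.4942, -0.0029, 0.3054]
ee_rot: [[0.004, 1.0, -0.0], [1.0, -0.004, -0.0], [-0.0, -0.0, -1.0]]
contact_force: [6.2, -0.9, 0.9]
finger_gap: 0.0113
finger_force: 22.0
```

move_arm([
  [[0,-0.07,-0.03],[0,0,0],0.1],
])

```text
time: 11.32
ee_pos: [0.4939, -0.0029, 0.3056]
ee_rot: [[0.004, 1.0, 0.0], [1.0, -0.004, -0.0], [-0.0, 0.0, -1.0]]
contact_force: [7.0, -1.6, -0.1]
finger_gap: 0.0116
finger_force: 22.0
```

move_arm([
  [[0,-0.07,-0.03],[0,0,0],0.1],
])

```text
time: 11.45
ee_pos: [0.4935, -0.0029, 0.3058]
ee_rot: [[0.004, 1.0, 0.001], [1.0, -0.004, -0.0], [-0.0, 0.001, -1.0]]
contact_force: [9.1, -1.8, -0.8]
finger_gap: 0.0114
finger_force: 22.0
```

```bash
python3 - <<'E'
import numpy as np
from scipy.optimize import least_squares
P=np.array([(.5893,.242),(.5767,.2587),(.5567,.2805),(.5284,.3039),(.5182,.3108),(.5093,.3163),(.503,.3199),(.497,.323),(.4942,.3244)])
f=least_squares(lambda c:np.hypot(*(P-c).T)-.24007,[.3955,.102]);c=f.x;print(c,f.fun)
b=np.array([.4935,.3248]);ph=np.arctan2(*(b-c)[::-1]);print("q",ph-.025,np.arctan2(*(P[0]-c)[::-1])-.025)
print("from actual, dq .03, cm (x, up)")
for i in range(39):
    a=ph-.03*i;d=24.007*np.array([np.cos(a-.03)-np.cos(a),np.sin(a-.03)-np.sin(a)]);print(f"{a-.03-.025:.3f}",c+.24007*np.array([np.cos(a-.03),np.sin(a-.03)]),d.round(2))
E
```

```text
[0.38981992 0.10808277] [ 1.92619022e-04 -4.97640678e-05 -1.18626131e-04 -1.76636529e-04
 -1.20588579e-04 -7.70766700e-06  8.88417801e-05  9.03322486e-05
  1.13981560e-04]
q 1.0995679619666088 0.5662250547596012
from actual, dq .03, cm (x, up)
1.070 [0.49987533 0.32144025] [ 0.64 -0.32]
1.040 [0.50622557 0.31804307] [ 0.64 -0.34]
1.010 [0.51247106 0.31445695] [ 0.62 -0.36]
0.980 [0.51860616 0.31068511] [ 0.61 -0.38]
0.950 [0.52462537 0.30673094] [ 0.6 -0.4]
0.920 [0.53052327 0.302598  ] [ 0.59 -0.41]
0.890 [0.53629454 0.29829   ] [ 0.58 -0.43]
0.860 [0.54193399 0.29381084] [ 0.56 -0.45]
0.830 [0.54743655 0.28916453] [ 0.55 -0.46]
0.800 [0.55279726 0.28435526] [ 0.54 -0.48]
0.770 [0.55801131 0.27938736] [ 0.52 -0.5 ]
0.740 [0.563074   0.27426529] [ 0.51 -0.51]
0.710 [0.56798077 0.26899367] [ 0.49 -0.53]
0.680 [0.5727272  0.26357724] [ 0.47 -0.54]
0.650 [0.57730904 0.25802088] [ 0.46 -0.56]
0.620 [0.58172214 0.25232958] [ 0.44 -0.57]
0.590 [0.58596255 0.24650847] [ 0.42 -0.58]
0.560 [0.59002644 0.24056279] [ 0.41 -0.59]
0.530 [0.59391016 0.23449788] [ 0.39 -0.61]
0.500 [0.59761021 0.22
[... 160 characters left out ...]
[0.61050968 0.20257952] [ 0.29 -0.66]
0.350 [0.61324486 0.1959173 ] [ 0.27 -0.67]
0.320 [0.61577896 0.18917603] [ 0.25 -0.67]
0.290 [0.61810972 0.18236179] [ 0.23 -0.68]
0.260 [0.62023504 0.1754807 ] [ 0.21 -0.69]
0.230 [0.62215299 0.16853895] [ 0.19 -0.69]
0.200 [0.62386186 0.1615428 ] [ 0.17 -0.7 ]
0.170 [0.62536011 0.15449854] [ 0.15 -0.7 ]
0.140 [0.62664639 0.14741251] [ 0.13 -0.71]
0.110 [0.62771954 0.14029109] [ 0.11 -0.71]
0.080 [0.6285786  0.13314068] [ 0.09 -0.72]
0.050 [0.62922279 0.12596771] [ 0.06 -0.72]
0.020 [0.62965154 0.11877866] [ 0.04 -0.72]
-0.010 [0.62986445 0.11157998] [ 0.02 -0.72]
-0.040 [0.62986134 0.10437815] [-0.   -0.72]
-0.070 [0.6296422  0.09717965] [-0.02 -0.72]
```

move_arm([
  [[0,0.32,0.16],[0,0,0],0.1],
  [[0,0.64,0.33],[0,0,0],0.1],
  [[0,0.63,0.35],[0,0,0],0.1],
  [[0,0.62,0.37],[0,0,0],0.1],
  [[0,0.61,0.39],[0,0,0],0.1],
])

```text
time: 12.08
ee_pos: [0.5215, -0.0031, 0.29]
ee_rot: [[0.004, 1.0, 0.0], [1.0, -0.004, -0.0], [-0.0, 0.0, -1.0]]
contact_force: [2.7, -3.6, 5.3]
finger_gap: 0.0113
finger_force: 22.0
```

move_arm([
  [[-0.05,0.65,0.31],[0,0,0],0.1],
  [[0,0.59,0.42],[0,0,0],0.1],
  [[0,0.58,0.43],[0,0,0],0.1],
  [[0,0.57,0.45],[0,0,0],0.1],
  [[0,0.55,0.46],[0,0,0],0.1],
])

```text
time: 12.7
ee_pos: [0.5504, -0.0033, 0.2687]
ee_rot: [[0.004, 1.0, -0.002], [1.0, -0.004, 0.0], [0.0, -0.002, -1.0]]
contact_force: [-2.6, -1.2, -0.4]
finger_gap: 0.0115
finger_force: 22.0
```

move_arm([
  [[0,0.1,0.14],[0,0,0],0.1],
  [[0,0.16,0.16],[0,0,0],0.1],
])

```text
time: 12.95
ee_pos: [0.5529, -0.0034, 0.2664]
ee_rot: [[0.004, 1.0, -0.0], [1.0, -0.004, 0.0], [0.0, -0.0, -1.0]]
contact_force: [-1.6, -1.5, -1.1]
finger_gap: 0.0112
finger_force: 22.0
```

move_arm([
  [[0,0.17,0.16],[0,0,0],0.1],
  [[0,0.17,0.16],[0,0,0],0.1],
])

```text
time: 13.2
ee_pos: [0.5564, -0.0034, 0.2633]
ee_rot: [[0.004, 1.0, -0.0], [1.0, -0.004, 0.0], [0.0, -0.0, -1.0]]
contact_force: [-0.3, -0.2, -0.1]
finger_gap: 0.0112
finger_force: 22.0
```

move_arm([
  [[0,0.17,0.17],[0,0,0],0.1],
  [[0,0.17,0.17],[0,0,0],0.1],
  [[0,0.17,0.17],[0,0,0],0.1],
])

```text
time: 13.58
ee_pos: [0.5618, -0.0034, 0.2584]
ee_rot: [[0.004, 1.0, 0.001], [1.0, -0.004, 0.0], [0.0, 0.001, -1.0]]
contact_force: [-0.3, -0.8, -0.7]
finger_gap: 0.0115
finger_force: 22.0
```

move_arm([
  [[0,0.17,0.18],[0,0,0],0.1],
  [[0,0.17,0.18],[0,0,0],0.1],
  [[0,0.16,0.18],[0,0,0],0.1],
])

```text
time: 13.95
ee_pos: [0.5669, -0.0035, 0.253]
ee_rot: [[0.004, 1.0, 0.001], [1.0, -0.004, -0.0], [-0.0, 0.001, -1.0]]
contact_force: [1.9, -0.8, 1.5]
finger_gap: 0.0111
finger_force: 22.0
```

move_arm([
  [[0,0.26,0.24],[0,0,0],0.1],
  [[0,0.25,0.26],[0,0,0],0.1],
  [[0,0.24,0.26],[0,0,0],0.1],
  [[0,0.24,0.27],[0,0,0],0.1],
])

```text
time: 14.45
ee_pos: [0.5764, -0.0035, 0.2421]
ee_rot: [[0.004, 1.0, -0.001], [1.0, -0.004, -0.0], [-0.0, -0.001, -1.0]]
contact_force: [0.1, -0.2, -0.8]
finger_gap: 0.0112
finger_force: 22.0
```

move_arm([
  [[0,0.25,0.26],[0,0,0],0.1],
  [[0,0.46,0.55],[0,0,0],0.1],
  [[0,0.44,0.57],[0,0,0],0.1],
])

```text
time: 14.82
ee_pos: [0.5879, -0.0037, 0.2279]
ee_rot: [[0.004, 1.0, -0.001], [1.0, -0.004, -0.0], [-0.0, -0.001, -1.0]]
contact_force: [-3.1, -0.9, -1.7]
finger_gap: 0.0112
finger_force: 22.0
```

move_arm([
  [[0,0.36,0.63],[0,0,0],0.1],
  [[0,0.4,0.6],[0,0,0],0.1],
  [[0,0.38,0.61],[0,0,0],0.1],
  [[0,0.36,0.62],[0,0,0],0.1],
])

```text
time: 15.32
ee_pos: [0.6033, -0.0037, 0.2039]
ee_rot: [[0.004, 1.0, 0.001], [1.0, -0.004, -0.0], [-0.0, 0.001, -1.0]]
contact_force: [0.0, -1.7, 0.7]
finger_gap: 0.0112
finger_force: 22.0
```

move_arm([
  [[0,0.35,0.63],[0,0,0],0.1],
  [[0,0.33,0.64],[0,0,0],0.1],
  [[0,0.31,0.65],[0,0,0],0.1],
  [[0,0.3,0.65],[0,0,0],0.1],
])

```text
time: 15.82
ee_pos: [0.6158, -0.0038, 0.1778]
ee_rot: [[0.004, 1.0, -0.001], [1.0, -0.004, -0.0], [-0.0, -0.001, -1.0]]
contact_force: [-1.5, -1.5, -1.3]
finger_gap: 0.0116
finger_force: 22.0
```

move_arm([
  [[0,0.27,0.67],[0,0,0],0.1],
  [[0,0.25,0.67],[0,0,0],0.1],
  [[0,0.23,0.68],[0,0,0],0.1],
])

```text
time: 16.2
ee_pos: [0.6231, -0.0039, 0.1575]
ee_rot: [[0.004, 1.0, -0.001], [1.0, -0.004, -0.0], [-0.0, -0.001, -1.0]]
contact_force: [-2.2, -3.1, -1.4]
finger_gap: 0.0115
finger_force: 22.0
```

move_arm([
  [[-0.04,0.07,0.35],[0,0,0],0.1],
  [[0,0.1,0.35],[0,0,0],0.1],
  [[0,0.1,0.35],[0,0,0],0.1],
  [[0,0.09,0.35],[0,0,0],0.1],
])

```text
time: 16.7
ee_pos: [0.6267, -0.004, 0.144]
ee_rot: [[0.004, 1.0, -0.0], [1.0, -0.004, 0.0], [0.0, -0.0, -1.0]]
contact_force: [-2.8, -0.3, -2.2]
finger_gap: 0.011
finger_force: 22.0
```

move_arm([
  [[0,0.09,0.35],[0,0,0],0.1],
  [[0,0.08,0.35],[0,0,0],0.1],
  [[0,0.08,0.35],[0,0,0],0.1],
  [[0,0.07,0.35],[0,0,0],0.1],
])

```text
time: 17.2
ee_pos: [0.6297, -0.004, 0.1297]
ee_rot: [[0.004, 1.0, -0.001], [1.0, -0.004, 0.0], [0.0, -0.001, -1.0]]
contact_force: [-4.8, 0.2, -2.6]
finger_gap: 0.0111
finger_force: 22.0
```

move_arm([
  [[0,-0.05,0.34],[0,0,0],0.1],
  [[0,0.06,0.35],[0,0,0],0.1],
  [[0,0.05,0.35],[0,0,0],0.1],
  [[0,0.05,0.35],[0,0,0],0.1],
  [[0,0.04,0.35],[0,0,0],0.1],
  [[0,0.04,0.35],[0,0,0],0.1],
])

```text
time: 17.95
ee_pos: [0.6322, -0.004, 0.1092]
ee_rot: [[0.004, 1.0, 0.001], [1.0, -0.004, 0.0], [0.0, 0.001, -1.0]]
contact_force: [0.6, 2.1, -1.3]
finger_gap: 0.0117
finger_force: 22.0
```

move_arm([
  [[0,0.03,0.25],[0,0,0],0.1],
  [[0,0.03,0.25],[0,0,0],0.1],
  [[0,0.02,0.25],[0,0,0],0.1],
])

```text
time: 18.32
ee_pos: [0.6327, -0.0041, 0.1016]
ee_rot: [[0.004, 1.0, -0.0], [1.0, -0.004, 0.0], [0.0, -0.0, -1.0]]
contact_force: [-1.6, 2.2, -1.7]
finger_gap: 0.0111
finger_force: 22.0
```

move_arm([
  [[0,0.01,0.2],[0,0,0],0.1],
  [[0,0.01,0.2],[0,0,0],0.1],
  [[0,0.01,0.15],[0,0,0],0.1],
  [[0,0.01,0.15],[0,0,0],0.1],
])

```text
time: 18.82
ee_pos: [0.633, -0.0041, 0.0966]
ee_rot: [[0.004, 1.0, 0.0], [1.0, -0.004, 0.0], [0.0, 0.0, -1.0]]
contact_force: [-7.8, 3.4, 9.9]
finger_gap: 0.0111
finger_force: 22.0
```

move_arm([
  [[0,0,0.12],[0,0,0],0.1],
  [[0,0,0.12],[0,0,0],0.1],
])

```text
time: 19.08
ee_pos: [0.633, -0.0041, 0.0965]
ee_rot: [[0.004, 1.0, 0.002], [1.0, -0.004, -0.0], [-0.0, 0.002, -1.0]]
contact_force: [-12.5, 2.5, 17.9]
finger_gap: 0.0112
finger_force: 22.0
```

move_arm([
  [[0,0,0.12],[0,0,0],0.1],
  [[0,0,0],[0,0,0],0.1],
])

```text
time: 19.32
ee_pos: [0.633, -0.0041, 0.0965]
ee_rot: [[0.004, 1.0, 0.002], [1.0, -0.004, -0.0], [-0.0, 0.002, -1.0]]
contact_force: [-12.9, 3.2, 19.2]
finger_gap: 0.0116
finger_force: 22.0
```

The board has met something at TCP z 0.0965, and the force is climbing. I'll relieve it and look.

move_arm([
  [[0,-0.2,-0.25],[0,0,0],0.1],
  [[0,0,0],[0,0,0],0.1],
])

```text
time: 19.58
ee_pos: [0.6329, -0.0041, 0.0966]
ee_rot: [[0.004, 1.0, 0.006], [1.0, -0.004, -0.0], [-0.0, 0.006, -1.0]]
contact_force: [1.4, 3.0, 8.3]
finger_gap: 0.0112
finger_force: 22.0
```

```bash
python3 - <<'E'
from h import *
s=get_image("side");t=get_image("top")
o=get_obs();print(o["time"],o["ee_pos"])
for q in(0,.03):
  for y in(-.073,.067): print(q,y,proj("side",[.3955+.24*np.cos(q)-.006*np.sin(q),y,.102+.24*np.sin(q)+.006]))
a=cv2.resize(s[130:280,190:350],None,fx=5,fy=4,interpolation=2)
cv2.imwrite("pics/f1.png",a[:,:,::-1])
E
```

```text
19.675 [ 0.63293684 -0.0041221   0.09654327]
0 -0.073 [307.34193718 248.11575554]
0 0.067 [328.40848464 206.85873787]
0.03 -0.073 [307.39717987 246.2602584 ]
0.03 0.067 [328.57195863 204.93613956]
```

View pics/f1.png

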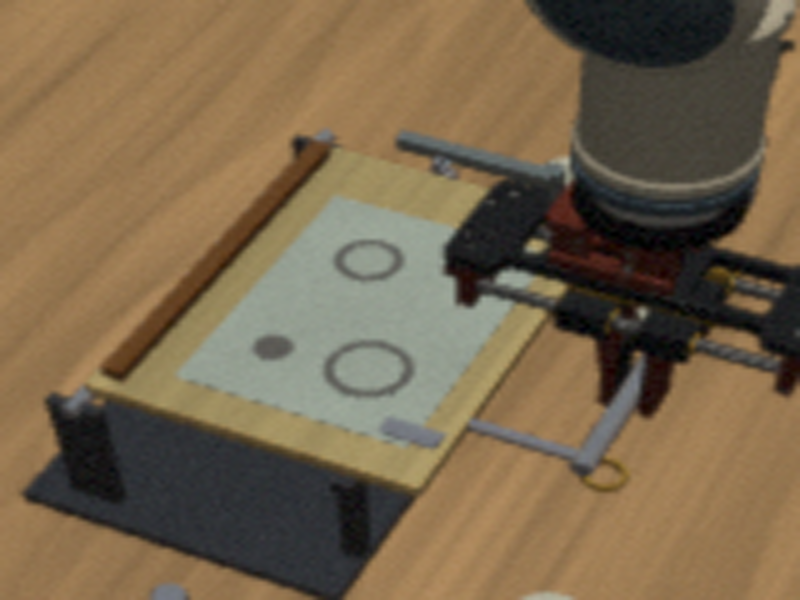

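```bash
python3 - <<'E'
from h import *
s=get_image("side");t=get_image("top")
a=cv2.resize(s[215:275,230:310],None,fx=5,fy=5,interpolation=2)
b=cv2.resize(t[190:300,200:280],None,fx=5,fy=5,interpolation=2)
A=np.zeros((550,810,3),np.uint8);A[:300,:400]=a;A[:,410:]=b;A=A[:,:800]
c=cv2.resize(s[150:200,260:310],None,fx=5,fy=5,interpolation=2);A[300:550,:250]=c
cv2.imwrite("pics/f2.png",A[:,:,::-1])
# post & board geometry
for X in ([.539,-.1436,.012],): print(proj("side",X))
for xr in (.11,.125,.14):
  for z in(.098,.102,.106):print(xr,z,proj("side",[.3955+xr,-.12,z]))
E
```

```text
[257.96841883 278.54085296]
0.11 0.098 [248.44002959 246.31164209]
0.11 0.102 [248.3463452  245.31776956]
0.11 0.106 [248.25205069 244.31758295]
0.125 0.098 [254.10868173 248.51464276]
0.125 0.102 [254.03269418 247.523487  ]
0.125 0.106 [253.95620996 246.52601055]
0.14 0.098 [259.82568668 250.73722477]
0.14 0.102 [259.76768763 249.7488517 ]
0.14 0.106 [259.70930805 248.7541515 ]
```

View pics/f2.png

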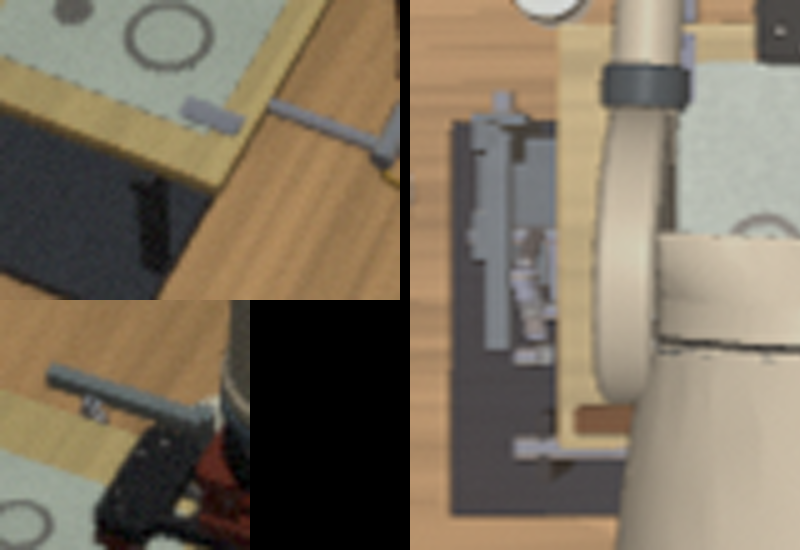

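The side crop shows the near bottom corner of the board at about (273,253), with the post tucked under it and the base plate in view. In the top crop the pawl is in the light grey cluster at about (305,248). I'll back out the board angle from the corner and the bar end, now and at the start.

```bash
python3 - <<'E'
from h import *
from scipy.optimize import least_squares
def fit(px,r,h,tag):
    f=least_squares(lambda v:proj("side",[.3955+r*np.cos(v[0])-h*np.sin(v[0]),v[1]/10,.102+r*np.sin(v[0])+h*np.cos(v[0])])-px,[.3,-1]);print(tag,"q",f.x[0].round(3),"y",(f.x[1]/10).round(4))
fit((273,253),.18,0,"corner now");fit((259.25,222.5),.18,0,"corner start")
fit((306.4,245.5),.24,.006,"bar -y now");fit((291,202),.24,.006,"bar -y start")
fit((315.75,163),.24,.006,"bar +y start")
print(get_obs()["contact_force"],get_obs()["time"])
E
```

```text
corner now q 0.124 y -0.129
corner start q 0.638 y -0.1234
bar -y now q 0.07 y -0.0786
bar -y start q 0.607 y -0.0702
bar +y start q 0.592 y 0.0664
[0.78742519 2.50206518 8.40810664] 19.775
```

move_arm([
  [[0.04,-0.02,-0.3],[0,0,0],0.1],
  [[0,-0.03,-0.5],[0,0,0],0.1],
  [[0,-0.05,-0.65],[0,0,0],0.1],
  [[0,-0.07,-0.65],[0,0,0],0.1],
  [[0,-0.09,-0.64],[0,0,0],0.1],
])

```text
time: 20.4
ee_pos: [0.631, -0.0041, 0.1209]
ee_rot: [[0.004, 1.0, 0.006], [1.0, -0.004, -0.0], [-0.0, 0.006, -1.0]]
contact_force: [11.1, 1.9, -3.3]
finger_gap: 0.0112
finger_force: 22.0
```

move_arm([
  [[0,-0.1,-0.64],[0,0,0],0.1],
  [[0,-0.12,-0.64],[0,0,0],0.1],
  [[0,-0.14,-0.63],[0,0,0],0.1],
  [[0,-0.16,-0.63],[0,0,0],0.1],
])

```text
time: 20.9
ee_pos: [0.6265, -0.004, 0.1469]
ee_rot: [[0.004, 1.0, 0.008], [1.0, -0.004, -0.0], [-0.0, 0.008, -1.0]]
contact_force: [11.2, 2.2, -2.7]
finger_gap: 0.0115
finger_force: 22.0
```

move_arm([
  [[0,-0.05,-0.63],[0,0,0],0.1],
  [[0,-0.13,-0.63],[0,0,0],0.1],
  [[0,-0.2,-0.62],[0,0,0],0.1],
  [[0,-0.22,-0.62],[0,0,0],0.1],
  [[0,0,0],[0,0,0],0.1],
])

```text
time: 21.52
ee_pos: [0.6193, -0.004, 0.1721]
ee_rot: [[0.004, 1.0, 0.005], [1.0, -0.004, -0.0], [-0.0, 0.005, -1.0]]
contact_force: [6.9, 1.9, -0.3]
finger_gap: 0.0112
finger_force: 22.0
```

move_arm([
  [[0,0.21,0.35],[0,0,0],0.1],
  [[0,0.12,0.35],[0,0,0],0.1],
  [[0,0.11,0.35],[0,0,0],0.1],
  [[0,0.1,0.35],[0,0,0],0.1],
])

```text
time: 22.02
ee_pos: [0.6239, -0.004, 0.1573]
ee_rot: [[0.004, 1.0, 0.002], [1.0, -0.004, -0.0], [-0.0, 0.002, -1.0]]
contact_force: [5.8, 1.4, 0.1]
finger_gap: 0.0113
finger_force: 22.0
```

move_arm([
  [[0,0.04,0.15],[0,0,0],0.1],
])

```text
time: 22.15
ee_pos: [0.6244, -0.004, 0.1557]
ee_rot: [[0.004, 1.0, 0.002], [1.0, -0.004, -0.0], [-0.0, 0.002, -1.0]]
contact_force: [5.9, 1.5, 1.1]
finger_gap: 0.0111
finger_force: 22.0
```

move_arm([
  [[0,0.03,0.1],[0,0,0],0.1],
])

```text
time: 22.28
ee_pos: [0.6245, -0.004, 0.1549]
ee_rot: [[0.004, 1.0, 0.002], [1.0, -0.004, -0.0], [-0.0, 0.002, -1.0]]
contact_force: [5.3, 1.4, 1.8]
finger_gap: 0.0112
finger_force: 22.0
```

move_arm([
  [[0,0.08,0.08],[0,0,0],0.1],
])

```text
time: 22.4
ee_pos: [0.6247, -0.004, 0.1543]
ee_rot: [[0.004, 1.0, 0.001], [1.0, -0.004, -0.0], [-0.0, 0.001, -1.0]]
contact_force: [3.3, 1.0, 3.0]
finger_gap: 0.0113
finger_force: 22.0
```

move_arm([
  [[0,0.03,0.08],[0,0,0],0.1],
])

```text
time: 22.52
ee_pos: [0.6249, -0.0041, 0.1537]
ee_rot: [[0.004, 1.0, 0.001], [1.0, -0.004, -0.0], [-0.0, 0.001, -1.0]]
contact_force: [3.2, 0.4, 2.9]
finger_gap: 0.0118
finger_force: 22.0
```

move_arm([
  [[0,0.02,0.06],[0,0,0],0.1],
  [[0,0,0],[0,0,0],0.1],
])

```text
time: 22.78
ee_pos: [0.625, -0.004, 0.1533]
ee_rot: [[0.004, 1.0, 0.001], [1.0, -0.004, -0.0], [-0.0, 0.001, -1.0]]
contact_force: [2.9, 0.9, 4.4]
finger_gap: 0.0115
finger_force: 22.0
```

move_arm([
  [[0,0.04,-0.08],[0,0,0],0.1],
  [[0,0,0],[0,0,0],0.1],
])

```text
time: 23.02
ee_pos: [0.6249, -0.004, 0.1534]
ee_rot: [[0.004, 1.0, -0.001], [1.0, -0.004, -0.0], [-0.0, -0.001, -1.0]]
contact_force: [1.4, -0.2, 3.3]
finger_gap: 0.0114
finger_force: 22.0
```

move_arm([
  [[0,0,-0.06],[0,0,0],0.1],
  [[0,0,0],[0,0,0],0.1],
  [[0,0,0],[0,0,0],0.1],
], squeeze=4)

```text
time: 23.4
ee_pos: [0.6248, -0.0039, 0.1537]
ee_rot: [[0.004, 1.0, -0.001], [1.0, -0.004, -0.0], [-0.0, -0.001, -1.0]]
contact_force: [1.1, -1.8, 0.4]
finger_gap: 0.0118
finger_force: 4.0
```

move_arm([
  [[0,0,0],[0,0,0],0.2],
  [[0,0,0],[0,0,0],0.3],
  [[0,0,0],[0,0,0],0.42],
  [[0,0,0],[0,0,0],0.45],
  [[0,0,0],[0,0,0],0.45],
])

```text
time: 24.02
ee_pos: [0.6252, -0.0037, 0.1543]
ee_rot: [[0.004, 1.0, -0.0], [1.0, -0.004, 0.0], [0.0, -0.0, -1.0]]
contact_force: [-0.0, 0.3, 0.0]
finger_gap: 0.0395
finger_force: 0.0
```

Released. I'll go straight up and check.

move_arm([
  [[0,0,-1.5],[0,0,0],0.45],
  [[0,0,-2],[0,0,0],0.45],
  [[0,0,-2.5],[0,0,0],0.45],
  [[0,0,-2.5],[0,0,0],0.45],
  [[0,0,-2.5],[0,0,0],0.45],
  [[0,0,-2.5],[0,0,0],0.45],
  [[0,0,-2.5],[0,0,0],0.45],
  [[0,0,0],[0,0,0],0.45],
])

```text
time: 25.02
ee_pos: [0.6258, -0.0038, 0.3187]
ee_rot: [[0.004, 1.0, 0.007], [1.0, -0.004, -0.0], [-0.0, 0.007, -1.0]]
contact_force: [0.6, 0.7, 0.2]
finger_gap: 0.0393
finger_force: 0.0
```

```bash
python3 - <<'E'
from h import *
s=get_image("side")
o=get_obs();print(o["time"],o["ee_pos"],o["contact_force"])
for q in(0,.1,.2,.24):
  for y in(-.073,.067): print(q,y,proj("side",[.3955+.24*np.cos(q)-.006*np.sin(q),y,.102+.24*np.sin(q)+.006]))
cv2.imwrite("pics/z1.png",cv2.resize(s[110:290,170:370],None,fx=3,fy=3,interpolation=2)[:,:,::-1])
E
```

```text
25.075 [ 0.62556002 -0.00377273  0.31636287] [-0.36208245 -0.40328377 -0.18571257]
0 -0.073 [307.34193718 248.11575554]
0 0.067 [328.40848464 206.85873787]
0.1 -0.073 [307.18641436 241.73045554]
0.1 0.067 [328.6406312 200.2734696]
0.2 -0.073 [306.03236714 234.80218502]
0.2 0.067 [327.9528563  193.21672221]
0.24 -0.073 [305.28154909 231.89219779]
0.24 0.067 [327.41108813 190.27669128]
```

View pics/z1.png

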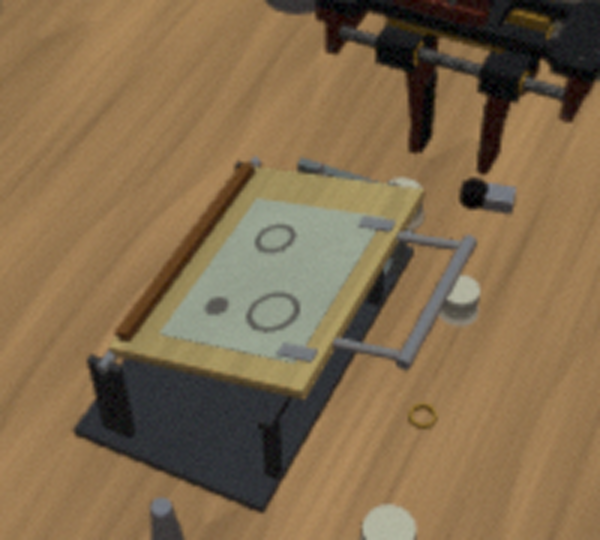

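The board stands on its own, with bar ends at side pixels (305,231) and (327,190). That gives q ≈ 0.245, the lowest notch. The jars and ring in view haven't moved.

```bash
python3 -c "
from cell import *
print(sign_off())"
```

```text
the job is handed in; nothing more can be done
None
```

The job is handed in: I lifted the board to its stop, lowered it flat, raised it and rested it on the pawl, and it now stands at about 0.245 rad, its lowest notch. When it met its rest, the bar took up to 19 N before I eased off. I took that contact to be the rigid rest, not the pawl, though the measured angle there was ambiguous (0 to 0.03 rad).

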